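Close a split casting mould and lock it with its draw latch

ROBOT

A 6-joint arm with a two-finger parallel gripper is mounted at the origin on a cart in front of the work surface, level with it; the furniture and walls round the work are solid. World frame = base frame: x ahead of the robot, y to its left, z up, the work surface at z = 0. Lengths are in mm, angles in rad, forces in N, time in s.
With the tool pointing down it reaches from about 400 to 825 mm from the base axis. Payload 7 kg.
Tool frame: the origin (TCP) lies midway between the tips of the shut fingers; the grasp point (between the pads) lies 19 mm behind it; z points along the fingers, y is the line along which they close (so a half turn about z gives the same grasp; the last joint's range is limited). The gripper opens to 88 mm and grips with 3 to 60 N. Pads are 19 mm wide; open, the fingers measure 130 mm over their backs; the gripper's body (78 mm by 193 mm) begins 47 mm behind the grasp point.
Start: joints at [-1.053, 0.359, 0.012, 0, -1.224, -0.288], TCP at [153.728, -657.239, 226.561] pointing down, gripper open.
Joint ranges: [-3.07, 3.07], [-1.43, 2.12], [-1.02, 1.25], [-3.03, 1.67], [-3.05, -0], [-3.03, 3.03]. Speed limits (rad/s): [2.39, 2.39, 3.01, 3.14, 3.14, 3.14].

INTERFACE

Orientations are given as a 3x3 rotation matrix whose columns are the frame's x, y, z axes.
In Python, from cell import bot gives the robot as it stands.
- The arm moves only by the shell command python3 nudge.py 'ROWS' [OPENING] [FORCE]. ROWS is rows parted by semicolons, their numbers by spaces, 1 to 8 of them, each of 4 numbers: dx, dy, dz in mm, then a turn about the tool's z in rad; each row is the pose to reach, as a shift and turn from the pose commanded when the command began, along the tool's axes at that moment; what a row does not reach only later rows make up. A row lasts 1/10 s, in which the tool goes at most 50 mm and 0.15 rad, less where a joint would pass 70% of its speed; a pose out of reach is approached as far as the arm can. OPENING is the finger opening in mm, set as the command begins (- or left out keeps the last). The fingers move at their own pace and stop on an object; FORCE is the grip in N (left out, the last holds). Time passes only in rows, so rows that do not move let the fingers close. It prints the time, the measured TCP pose, the force, the opening and the grip force at its end.
- bot.get_state(): the state, without advancing time (a new reading comes with each control period).
- bot.camera(name): name is "scene" or "top"; returns a dict with "pixels" (400x640x3 uint8, red, green, blue), "vfov" (degrees; the focal length in pixels is half the picture's height over the tangent of half this angle, whatever the lens; pixels are square), "cx", "cy" (the principal point, pixels), "dist" ([k1, k2, p1, p2, k3] as OpenCV has them; the pictures are not rectified), "rvec" (rotation vector, rad) and "tvec" (3), from world to camera coordinates, as OpenCV has them. Camera axes: x right, y down, z forward; pixel columns grow to the right and rows downward; lengths in mm; the calibration is good to about 2 mm. A picture is of the moment at which its call begins. There is no depth.
- bot.close_job(): hands the job in; it is judged then, once.
The state is a dict: "time": time; "qpos": joint angles; "joint_vel": joint speeds; "tau": joint torques, N m; "position": TCP position; "orientation": TCP orientation; "ft_force": force on the tool from outside, world axes, zero at the start; "torque": the same for the moment, N m; "width": finger opening in mm; "grasp_force": force on a finger pad.
Only numpy, scipy, OpenCV 4.12 (cv2) and the standard library are available. Lean on these libraries where they do the work, as an engineer would, in place of code of your own. Each camera call takes 0.05 s, during which the arm holds its last target. There are 200 camera calls.

TASK

Get the two-part aluminium mould ready for pouring: slide the moving half home against the fixed half, swing the latch's wire bail over and hook it behind the keeper on the moving half while the lever still stands up, then press the lever down past centre until it lies flat and the halves are clamped tight. Leave the bottles and the gauge behind it alone.

Things in the scene. Friction and masses are not known exactly. Their poses are not given: they have to be found in the camera images.
- mould: Mould, fixed to the worktop: aluminium base plate 232 x 116 x 10 mm with two halves, each 100 mm wide, tops 58 mm above the worktop. Origin on the worktop under the plate's centre; x along the 232 mm side from the fixed half (x -109 to -11 mm) toward the moving half, y across, z up. x points to the robot's right, within 20 degrees. The latch is centred on y = 0.
- moving_half (a joint): Opening of the moving half along the mould's +x on two guide rods, m: 0 = home, halves touching; at most 0.037; starts 0.016 to 0.035. Stiff: it takes 3 to 5 N to slide and stays where it is left.
- push_face (a point): Middle of the moving half's outer end face (looks to the mould's +x; 100 mm wide, 10 to 58 mm above the worktop, this point at 36): push it toward -x. 10 mm guide rods stick out past the face at y = +-36 mm, 21 mm above the worktop. The keeper's foot plate ends 5 mm short of this face, its pedestal 5 mm short, and the hook's top is 90 mm above the worktop.
- keeper_seat (a point): Where the centre of the bail's bar sits when hooked; moves with the moving half, axes as the mould's. The keeper is a steel hook 15 mm wide: upright with its +x face 3 mm to -x of this point, top 12 mm above it, with a lip 5 mm thick overhanging the face by 3.5 mm; ledge 3 mm below. The bar must go over the top and down on the +x side. Half home: 81 mm in +x from latch_pivot, 2 mm lower.
- latch_pivot (a point): Lever's fixed pivot above the fixed half: mould x = -21 mm, 80 mm above the worktop, 22 mm above the half's top; its axis is the mould's y; axes as the mould's. Within 9 mm of it are two upright cheek plates. A monitor on a PC stands behind and to the left of the mould: keep the arm drawn in when passing it.
- lever (a joint): Lever angle, rad: from latch_pivot the lever points to (-cos, +sin) in the mould's (x, z). 0 = closed, flat toward -x; 1.57 = upright; 1.75 = open stop; starts 1.5 to 1.72 and stays up by friction. With the bail hooked, springs resist from about 0.8 rad down to dead centre near 0.2 rad (2 to 5 N at the grip); past it the lever snaps to 0 and stays, short of it, it springs back.
- lever_grip (a point): Middle of the lever's black grip, 60 mm from the pivot, on the face that looks to the keeper (+x) when the lever stands and up when it is closed: push here. The grip is 18 mm wide, 10 mm thick and runs from 37 to 79 mm from the pivot.
- bail_pin (a point): The pin the bail turns on (axis along the mould's y), on the lever: from latch_pivot it lies 16 mm in direction (-cos, +sin) of (lever - 0.21) in the mould's (x, z).
- bail (a joint): Bail angle to the lever, rad. bail minus lever is the bail's elevation: 0 = level to the mould's +x (toward the keeper), 1.57 = straight up, 3.14 = level to -x. Starts thrown back, its bar lying on the fixed half's top (elevation about 3.5). Swings freely about bail_pin with the lever passing between its legs, and falls by its weight (0.05 kg).
- bail_hold (a point): Point midway between the bail's legs, 70 mm from bail_pin: grip here across both legs, along the mould's y. The bail is a U of 6 mm round steel, 34 mm over its legs, 22 mm between them. When thrown back this point is about 12 mm above the half's top. It can pivot between two pads, but creeps out of them over a long swing unless the tool tilts along.
- bail_bar (a point): Centre of the bail's cross bar (6 mm round), the closed end of the U, 94 mm from bail_pin.
- bail_loop (a joint): Stretch of the bail against the springs on its legs, m: 0 slack, at most 0.006; about 0.002 when locked over the keeper, its springs pulling some 30 N.
- silicone_bottle: Bystander: slim bottle 48 mm across, 106 mm tall, standing behind the mould; origin at its foot.
- talc_bottle: Bystander: wide bottle 60 mm across, 92 mm tall, standing behind the mould; origin at its foot.
- thickness_gauge: Bystander: dial thickness gauge 95 x 69 x 22 mm lying behind the mould; origin at its underside.

How it is judged:
By the outcome, as a careful person would: the job done as asked, in the order asked, and still so for the second after the job is handed in, with the robot touching nothing.
It also fails if it takes over 72 s, if anything falls off the work surface, if the arm or the gripper's body presses on something with over 40 N, if the wrist force passes 120 N, or if a joint passes its speed limit or range.

## Working session

There is one attempt and no reset: what is moved stays moved. The work goes in short steps, Python scripts to look and compute and a shell command to move; the robot and the scene stay as the last step left them, time stands still between calls to the robot, and variables do not carry over. Pictures are saved under pics/ and viewed, at most 10 in all, crops included, and the job is handed in when it is done.

```bash
ls; mkdir -p pics; python3 - <<'E'
from cell import bot
import cv2,numpy as np
s=bot.get_state();print(s)
for n in("scene","top"):
    c=bot.camera(n);cv2.imwrite(f"pics/{n}0.png",c["pixels"][:,:,::-1]);print({k:v for k,v in c.items() if k!="pixels"})
E
```

```text
cell.py
nudge.py
pics
{'time': 0.0, 'qpos': array([-1.05290390e+00,  3.59402009e-01,  1.10723254e-02, -3.66871741e-04,
       -1.22407220e+00, -2.88108033e-01]), 'joint_vel': array([-6.97588560e-04, -3.47128548e-04, -6.09693005e-04, -7.77218458e-05,
       -1.61626342e-03, -1.09443297e-03]), 'tau': array([ 1.02368849e-03, -5.82727182e+01,  2.93052775e+01,  6.99730530e+00,
        6.86197905e-03, -2.02287520e-04]), 'position': array([ 153.62320093, -656.79681353,  225.61573828]), 'orientation': array([[-9.73743947e-01, -2.27645516e-01, -4.95026449e-04],
       [-2.27646019e-01,  9.73742696e-01,  1.56580220e-03],
       [ 1.25580540e-04,  1.63738121e-03, -9.99998652e-01]]), 'ft_force': array([ 0.29770803, -0.03726561, -0.41133938]), 'torque': array([ 0.02629131,  0.00179752, -0.04016033]), 'grasp_force': 0.0, 'width': 87.83390526018509}
{'vfov': 48.37678981117306, 'cx': 322.35220351628277, 'cy': 195.18390905283186, 'dist': array([0.03660133, 0.        , 0.        , 0.        , 0.        ]), 'rvec': array([ 0.60665371, -2.74220798,  1.02741218]), 'tvec': array([460.45706663, 383.08230527, 606.58746412])}
{'vfov': 49.38373286693347, 'cx': 319.85607077374976, 'cy': 198.72097216975104, 'dist': array([0.01970397, 0.        , 0.        , 0.        , 0.        ]), 'rvec': array([ 1.98420339, -2.22846498,  0.25517599]), 'tvec': array([-166.95509877,  658.18066536,  796.71196275])}
```
View pics/scene0.png

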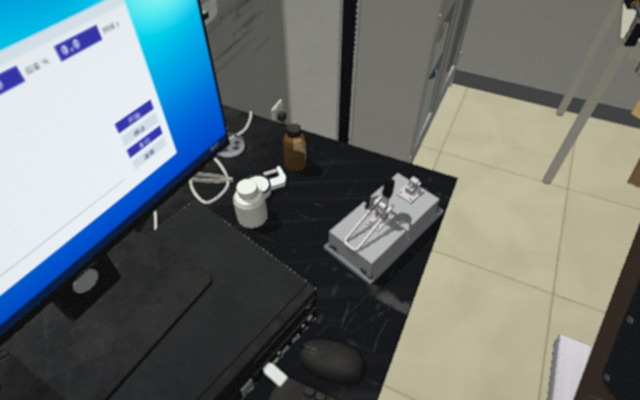

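View pics/top0.png

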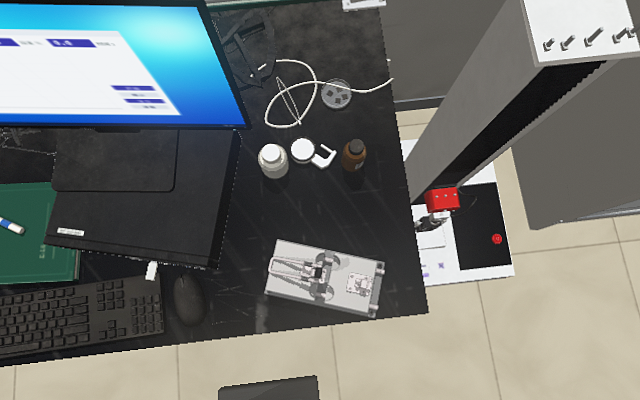

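The scene view shows the mould around (385,228), with the lever at (388,187) and the bail lying toward (358,240). In the top view the mould spans about (265–385, 240–318), with the keeper near (357,285). I'll enlarge both.

```bash
cat > h.py <<'E'
from cell import bot
import cv2,numpy as np
def par(c):
    f=200/np.tan(np.radians(c["vfov"])/2)
    return np.array([[f,0,c["cx"]],[0,f,c["cy"]],[0,0,1]]),np.array(c["dist"]),np.array(c["rvec"]),np.array(c["tvec"])
def proj(c,P):
    K,d,r,t=par(c);return cv2.projectPoints(np.array(P,float).reshape(-1,3),r,t,K,d)[0][:,0]
def ray(c,uv):
    K,d,r,t=par(c);R=cv2.Rodrigues(r)[0]
    n=cv2.undistortPoints(np.array(uv,float).reshape(-1,1,2),K,d)[:,0]
    D=np.c_[n,np.ones(len(n))]@R;D/=np.linalg.norm(D,axis=1)[:,None]
    return -R.T@t,D
def plane(c,uv,z):
    o,D=ray(c,uv);return o+D*((z-o[2])/D[:,2])[:,None]
def tri(c1,u1,c2,u2):
    o1,d1=ray(c1,u1);o2,d2=ray(c2,u2);out=[]
    for a,b in zip(d1,d2):
        s=np.linalg.lstsq(np.c_[a,-b],o2-o1,rcond=None)[0]
        p,q=o1+s[0]*a,o2+s[1]*b;out.append(np.r_[(p+q)/2,np.linalg.norm(p-q)])
    return np.array(out)
def crop(c,x,y,w,h,k,name):
    cv2.imwrite(name,cv2.resize(c["pixels"][y:y+h,x:x+w,::-1],None,fx=k,fy=k,interpolation=cv2.INTER_CUBIC))
E
python3 - <<'E'
from h import *
s=bot.camera("scene");t=bot.camera("top")
print(proj(s,[[153.7,-657,226]]),proj(t,[[153.7,-657,226]]))
print(ray(s,[[0,0]])[0],ray(t,[[0,0]])[0])
for uv,c,n in(([[326,243],[373,280],[440,210]],s,'s'),([[265,292],[278,240],[384,262],[376,318]],t,'t')):print(n,plane(c,uv,10).round(1))
a=cv2.resize(s["pixels"][160:290,315:455,::-1],None,fx=5,fy=4.6,interpolation=cv2.INTER_CUBIC)
crop(s,315,165,133,118,5,"pics/s1.png");crop(t,255,230,140,95,5,"pics/t1.png")
E
```

```text
[[634.74870422  57.66782251]] [[649.51998517 469.71118358]]
[371.66388053 293.80282457 708.70796145] [ 441.71088042 -216.5021409   924.03683149]
s [[ 570.8 -152.    10. ]
 [ 461.6 -114.8   10. ]
 [ 396.  -322.8   10. ]]
t [[ 467.1 -109.3   10. ]
 [ 570.6 -145.8   10. ]
 [ 499.3 -361.    10. ]
 [ 389.8 -328.1   10. ]]
```

View pics/s1.png

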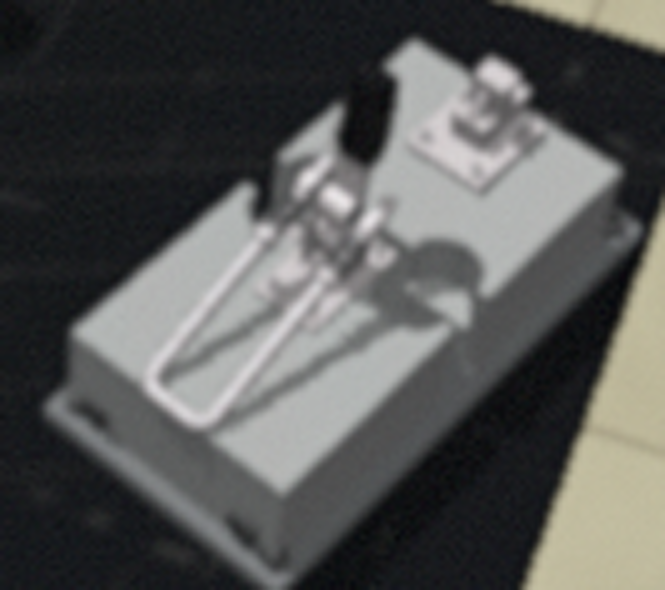

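View pics/t1.png

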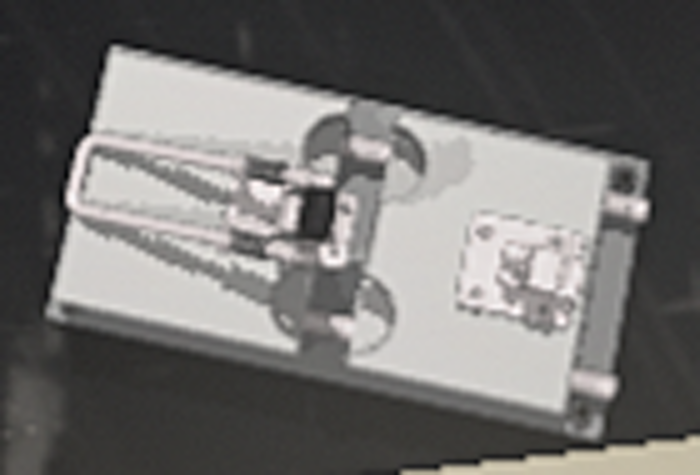

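Both crops show the layout clearly. In the scene crop the bail bar is at (178,405), the grip end at (375,75) and the hook top at (500,70). In the top crop the bar is at (78,180), the grip end at (317,212) and the hook at about (545,268). Next I'll triangulate the corners and these features.

```bash
python3 - <<'E'
from h import *
s=bot.camera("scene");t=bot.camera("top")
S=lambda a:(np.array(a)+.5)/5-.5+[315,165]
T=lambda a:(np.array(a)+.5)/5-.5+[255,230]
N=["FLhalf","NLhalf","FRhalf","NRhalf","NRplate","bar","grip end","hook"]
ss=[[72,335],[280,490],[413,40],[622,172],[640,232],[178,405],[375,75],[500,70]]
tt=[[112,47],[62,300],[610,152],[568,410],[600,437],[78,180],[317,212],[545,268]]
P=tri(s,S(ss),t,T(tt))
for n,p in zip(N,P):print(n,p.round(1))
print("top plane58",plane(t,T([[112,47],[610,152],[62,300],[568,410]]),58).round(1).tolist())
print("scene plane58",plane(s,S([[72,335],[413,40],[280,490],[622,172]]),58).round(1).tolist())
print("top plane10 FR,NR,NL",plane(t,T([[648,160],[600,437],[48,318]]),10).round(1).tolist())
print("scene plane10 FL,NR,NL",plane(s,S([[45,408],[640,232],[280,592]]),10).round(1).tolist())
E
```

```text
FLhalf [ 564.9 -147.9   55.6    3.1]
NLhalf [ 470.7 -118.7   55.     1.6]
FRhalf [ 500.2 -339.8   57.7    3.3]
NRhalf [ 404.7 -309.6   54.2    2.4]
NRplate [ 391.3 -326.1    5.7    1.1]
bar [ 514.7 -130.1   64.4    0. ]
grip end [ 485.7 -221.1  158.1    0.8]
hook [ 458.1 -304.2   93.     2.6]
top plane58 [[566.1, -147.7, 58.0], [501.8, -339.5, 58.0], [469.9, -119.2, 58.0], [406.0, -309.0, 58.0]]
scene plane58 [[562.6, -146.4, 58.0], [498.5, -339.6, 58.0], [471.1, -116.7, 58.0], [403.3, -306.3, 58.0]]
top plane10 FR,NR,NL [[500.0, -361.6, 10.0], [392.1, -325.5, 10.0], [464.9, -107.4, 10.0]]
scene plane10 FL,NR,NL [[571.9, -143.4, 10.0], [390.6, -322.4, 10.0], [463.3, -107.3, 10.0]]
```

```bash
cat >> h.py <<'E'
C=np.array([482.,-234,0]);ex=np.array([-.317,-.948,0]);ex/=np.linalg.norm(ex);ey=np.array([-ex[1],ex[0],0])
M=np.c_[ex,ey,[0,0,1]]
def w(p):return C+M@np.array(p,float)
def m(P):return (np.array(P)-C)@M
def to(x,y,z):
    s=bot.get_state();R=s["orientation"];d=R.T@(w([x,y,z])-s["position"])
    ty=R.T@(-ey);a=np.arctan2(-ty[0],ty[1])
    print("mould",m(s["position"]).round(1),"rows",d.round(1),"turn",a.round(3),"F",(M.T@s["ft_force"]).round(1),"t",s["time"],"w",round(s["width"],1),"q",s["qpos"].round(2))
E
python3 -c "
from h import *
to(130,0,200)"
```

```text
mould [ 505.4 -177.2  226.2] rows [-347.8  226.5   26.3] turn -1.018 F [ 0.4 -0.1  0.2] t 0.3 w 87.4 q [-1.05  0.36  0.01 -0.   -1.22 -0.29]
```

```bash
python3 nudge.py '-100 65 0 -0.3;-200 130 0 -0.6;-300 195 10 -0.9;-348 226 26 -1.018;-348 226 26 -1.018;-348 226 26 -1.018;-348 226 26 -1.018;-348 226 26 -1.018' 0 20; python3 -c "
from h import *
to(122,0,38)"
```

```text
time: 1.1
position: [431.2, -367.8, 202.2]
orientation: [[-0.313, -0.95, 0.001], [-0.95, 0.313, -0.0], [0.0, -0.001, -1.0]]
ft_force: [0.8, -0.5, 1.1]
width: 29.0
grasp_force: 0.0
mould [143.   -5.8 202.2] rows [-21.   -5.8 164.2] turn 0.004 F [0.3 0.9 1.1] t 1.1 w 29.0 q [-0.36  0.2  -0.27  0.   -1.1   0.04]
```

```bash
python3 nudge.py '0 0 0 0;0 0 0 0;0 0 0 0' ; python3 -c "
from h import *
to(122,0,38)"
```

```text
time: 1.4
position: [429.6, -369.8, 202.1]
orientation: [[-0.318, -0.948, -0.0], [-0.948, 0.318, -0.0], [0.0, 0.0, -1.0]]
ft_force: [0.3, 0.1, 0.4]
width: 5.0
grasp_force: 0.0
mould [145.4  -6.6 202.1] rows [-23.4  -6.6 164.1] turn -0.001 F [-0.1  0.2  0.4] t 1.4 w 5.0 q [-0.37  0.2  -0.27  0.   -1.1   0.04]
```

```bash
python3 nudge.py '-20 -6 40 0;-20 -6 80 0;-20 -6 120 0;-20 -6 150 0;-20 -6 164 0;-20 -6 164 0;-20 -6 164 0' ; python3 -c "
from h import *
to(90,0,38)
c=bot.camera('scene');t=bot.camera('top')
a=[cv2.resize(i['pixels'][y:y+130,x:x+130,::-1],None,fx=3,fy=3) for i,x,y in((c,325,120),(t,265,210))]
cv2.imwrite('pics/p2.png',np.hstack(a))"
```

```text
time: 2.1
position: [441.6, -353.5, 38.5]
orientation: [[-0.319, -0.948, -0.0], [-0.948, 0.319, -0.0], [0.0, -0.0, -1.0]]
ft_force: [-0.0, 0.3, -0.4]
width: 0.2
grasp_force: 0.0
mould [126.2  -0.4  38.5] rows [-36.2  -0.3   0.4] turn -0.002 F [-0.2 -0.1 -0.4] t 2.1 w 0.2 q [-0.33  0.37 -0.46  0.   -0.74  0.  ]
```

View pics/p2.png

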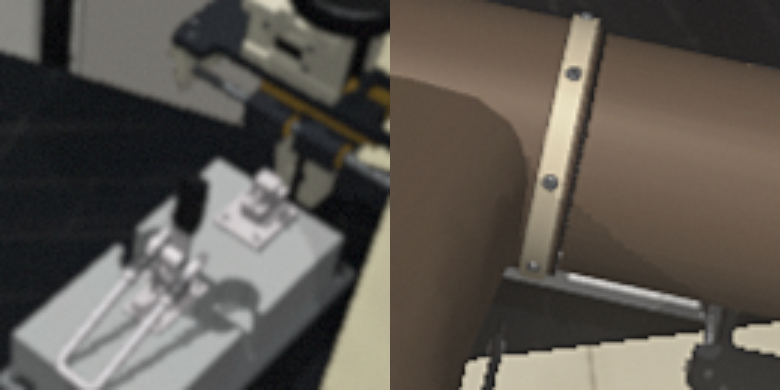

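The left view shows the shut fingers at about (300,175), just off the outer face and in line with the keeper. The body is clear above the hook. The arm blocks the top view. Now I'll push gently and watch the force.

```bash
python3 nudge.py '-5 0 0 0;-10 0 0 0;-15 0 0 0;-19 0 0 0;-23 0 0 0;-27 0 0 0;-30 0 0 0;-30 0 0 0' ; python3 nudge.py '-2 0 0 0;-4 0 0 0;-6 0 0 0;-6 0 0 0';python3 -c "
from h import *
to(90,0,38)"
```

```text
time: 3.0
position: [451.9, -323.4, 38.0]
orientation: [[-0.317, -0.948, 0.0], [-0.948, 0.317, 0.0], [-0.0, -0.0, -1.0]]
ft_force: [0.9, -1.2, 0.7]
width: 0.2
grasp_force: 0.1
time: 3.4
position: [453.6, -318.0, 38.0]
orientation: [[-0.317, -0.948, 0.0], [-0.948, 0.317, 0.0], [-0.0, -0.0, -1.0]]
ft_force: [1.3, -1.3, 1.1]
width: 0.5
grasp_force: 0.7
mould [88.7 -0.3 38. ] rows [ 1.3 -0.3 -0. ] turn -0.0 F [0.9 1.7 1.1] t 3.4 w 0.5 q [-0.26  0.36 -0.48 -0.   -0.73 -0.06]
```

```bash
for i in 1 2; do python3 nudge.py '-2 0 0 0;-4 0 0 0;-6 0 0 0' | grep -E "pos|force|time";python3 -c "
from h import *
to(88,0,38)"; done
```

```text
time: 3.7
position: [454.2, -316.2, 38.1]
ft_force: [-8.2, -41.3, -8.7]
grasp_force: 21.3
mould [86.7 -0.3 38.1] rows [ 1.3 -0.3  0.1] turn 0.001 F [41.8  5.3 -8.7] t 3.7 w 0.3 q [-0.25  0.36 -0.49  0.01 -0.73 -0.08]
time: 4.0
position: [454.4, -315.7, 38.3]
ft_force: [-14.8, -81.1, -17.8]
grasp_force: 40.6
mould [86.2 -0.3 38.3] rows [ 1.8 -0.3  0.3] turn 0.001 F [ 81.6  11.6 -17.8] t 4.0 w 0.3 q [-0.25  0.36 -0.49  0.02 -0.72 -0.09]
```

```bash
python3 nudge.py '12 0 0 0;24 0 0 0;30 0 -40 0;30 0 -90 0;20 0 -140 0;0 0 -150 0;-40 0 -150 0;-80 0 -150 0' ; python3 nudge.py '-40 0 0 0;-80 0 0 0;-95 0 0 0;-95 0 0 0;-95 0 0 0' 60 20;python3 -c "
from h import *
c=bot.camera('scene');t=bot.camera('top')
a=[cv2.resize(i['pixels'][y:y+130,x:x+130,::-1],None,fx=3,fy=3) for i,x,y in((c,325,150),(t,265,210))]
cv2.imwrite('pics/p3.png',np.hstack(a))
to(-88,-1,62)"
```

```text
time: 4.8
position: [483.0, -229.5, 188.7]
orientation: [[-0.318, -0.948, 0.002], [-0.948, 0.318, 0.001], [-0.001, -0.001, -1.0]]
ft_force: [1.0, 0.1, 0.5]
width: 0.3
grasp_force: 0.0
time: 5.3
position: [512.6, -140.6, 187.9]
orientation: [[-0.316, -0.949, -0.0], [-0.949, 0.316, 0.0], [-0.0, 0.001, -1.0]]
ft_force: [-0.4, -0.7, 0.2]
width: 34.9
grasp_force: 0.0
mould [-97.3  -0.5 187.9] rows [  9.3   0.4 125.9] turn -0.001 F [ 0.2 -0.   0. ] t 5.4 w 42.8 q [ 0.1   0.15 -0.36 -0.   -1.06 -0.42]
```

View pics/p3.png

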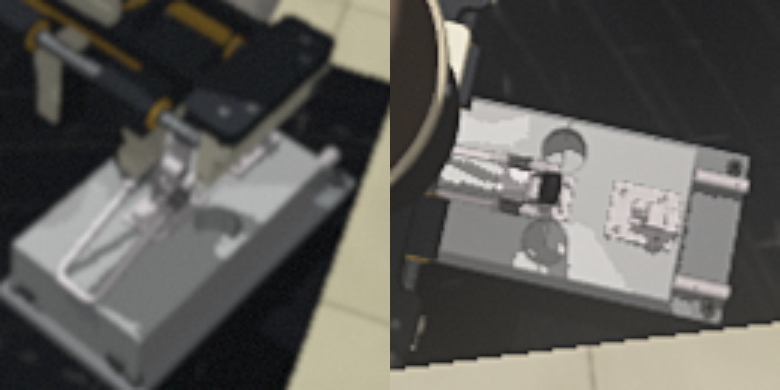

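The gap is closed, the keeper has moved with the half, and the lever tip has stayed at about (318,272) in the top picture. Next I'll descend on the bail.

```bash
python3 nudge.py '9 0 20 0;9 0 50 0;9 0 80 0;9 0 105 0;9 0 120 0;9 0 125 0;9 0 125 0;9 0 125 0' 60 20;python3 -c "
from h import *
to(-88,-1,62)"; python3 nudge.py '0 0 0 0;0 0 0 0;0 0 0 0;0 0 0 0;0 0 0 0;0 0 0 0' 0 20;python3 -c "
from h import *
to(-88,-1,62)"
```

```text
time: 6.2
position: [510.4, -149.9, 63.8]
orientation: [[-0.318, -0.948, 0.001], [-0.948, 0.318, -0.0], [-0.0, -0.001, -1.0]]
ft_force: [0.0, -0.1, 0.0]
width: 60.1
grasp_force: 0.0
mould [-88.7   0.3  63.8] rows [0.8 1.3 1.8] turn -0.001 F [0.1 0.1 0. ] t 6.2 w 60.1 q [ 0.08  0.29 -0.51  0.   -0.77 -0.41]
time: 6.8
position: [510.2, -149.4, 63.2]
orientation: [[-0.317, -0.948, 0.0], [-0.948, 0.317, -0.0], [-0.0, -0.0, -1.0]]
ft_force: [-0.5, 0.3, 1.9]
width: 33.1
grasp_force: 20.0
mould [-89.2  -0.1  63.2] rows [1.2 0.9 1.2] turn -0.0 F [-0.1 -0.6  1.9] t 6.8 w 33.1 q [ 0.08  0.29 -0.51  0.   -0.77 -0.41]
```

```bash
python3 nudge.py '-3 0 -10 0;-4.4 0 -20.7 0;-4.2 0 -31.3 0;-2.4 0 -41.8 0;1 0 -52 0;5.6 0 -61.4 0;11.8 0 -70 0;19.2 0 -77.7 0' 0 12;python3 -c "
from h import *
c=bot.camera('scene');t=bot.camera('top')
a=[cv2.resize(i['pixels'][y:y+130,x:x+130,::-1],None,fx=3,fy=3) for i,x,y in((c,325,140),(t,265,210))]
cv2.imwrite('pics/p4.png',np.hstack(a))
to(-70,0,140.9)"
```

```text
time: 7.6
position: [504.2, -167.9, 141.9]
orientation: [[-0.317, -0.948, 0.001], [-0.948, 0.317, 0.0], [-0.001, -0.001, -1.0]]
ft_force: [2.1, 3.5, 1.5]
width: 33.4
grasp_force: 12.0
mould [-69.3   0.2 142.2] rows [-0.7  0.2  1.3] turn -0.001 F [-5.6 -0.8  5.1] t 7.7 w 33.0 q [ 0.05  0.2  -0.42 -0.   -0.95 -0.37]
```

View pics/p4.png

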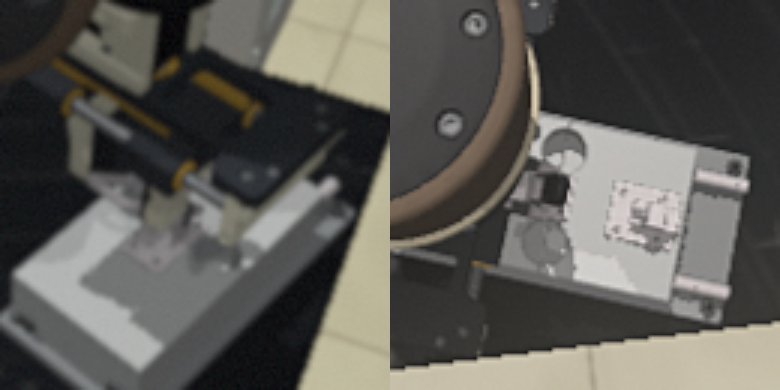

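The bail has come up with the tool. Nothing lies on the fixed half now, the lever end is at about (557,190), still at its open side, and the forces are small. I'll carry on over the top.

```bash
python3 nudge.py '8.4 0 -6.4 0;17.7 0 -11.6 0;27.7 0 -15.3 0;38 0 -17.4 0;48.7 0 -18 0;59.3 0 -17 0;69.6 0 -14.4 0;79.4 0 -10.3 0';python3 -c "
from h import *
to(9.4,0,151.2)"
```

```text
time: 8.5
position: [479.0, -242.3, 151.4]
orientation: [[-0.318, -0.948, 0.002], [-0.948, 0.318, 0.002], [-0.002, -0.001, -1.0]]
ft_force: [5.1, -1.2, 1.6]
width: 14.5
grasp_force: 0.0
mould [  8.9  -0.2 151.4] rows [ 0.5 -0.2  0.2] turn -0.001 F [-0.5  5.2  1.6] t 8.5 w 14.5 q [-0.1   0.2  -0.4  -0.   -0.98 -0.22]
```

```bash
python3 -c "
from h import *
c=bot.camera('scene');t=bot.camera('top')
a=[cv2.resize(i['pixels'][y:y+130,x:x+130,::-1],None,fx=3,fy=3) for i,x,y in((c,325,140),(t,265,210))]
cv2.imwrite('pics/p5.png',np.hstack(a))
to(9,0,151.2)"
```

```text
mould [ 10.5  -1.1 150.1] rows [-1.5 -1.1 -1.1] turn -0.001 F [ 0.4 -0.3  0.5] t 8.6 w 5.1 q [-0.11  0.2  -0.4  -0.   -0.98 -0.22]
```

View pics/p5.png

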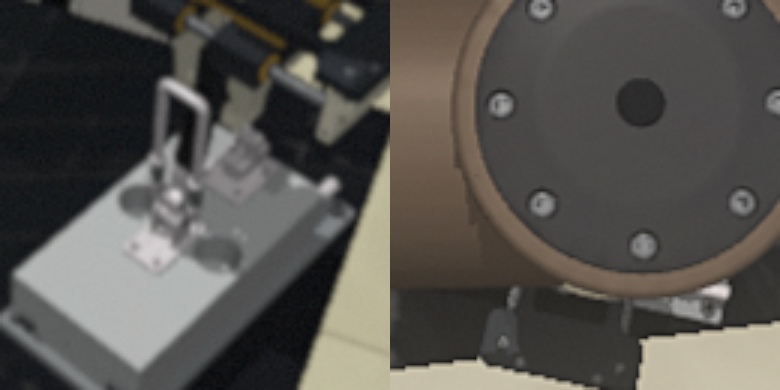

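The bail slipped out and now stands about upright, its bar at (182,88) in the left view. I'll measure its elevation on the y=0 plane, then check whether it is moving.

```bash
cat >> h.py <<'E'
def y0(c,uv,y=0):
    o,D=ray(c,uv);o=m(o);D=D@M;return o+D*((y-o[1])/D[:,1])[:,None]
E
python3 -c "
from h import *
c=bot.camera('scene')
print(y0(c,[[325+181/3,140+87/3]]).round(1))
crop(c,325,140,130,130,4,'pics/p6.png');to(9,0,150)"
```

```text
[[-30.2   0.  195.5]]
mould [ 10.4  -1.  150.2] rows [-1.4 -1.   0.2] turn -0.001 F [-0.2 -0.  -0.6] t 8.65 w 2.9 q [-0.11  0.2  -0.4   0.   -0.98 -0.22]
```

View pics/p6.png

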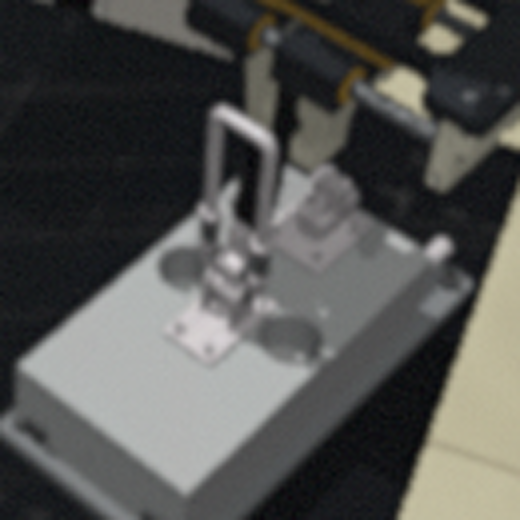

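```bash
python3 -c "
from h import *
for i in range(5):
    c=bot.camera('scene');g=cv2.cvtColor(c['pixels'],cv2.COLOR_RGB2GRAY)
    a=g[150:185,368:396];v,u=np.nonzero((a>130));print(i,len(u),(u.mean()+368).round(1) if len(u) else 0,(v.min()+150) if len(u) else 0)
crop(c,325,140,130,130,4,'pics/p7.png')"
```

```text
0 59 386.2 167
1 60 386.1 166
2 60 386.1 166
3 58 386.0 167
4 60 385.8 167
```

```bash
python3 -c "
from h import *
c=bot.camera('scene')
for e in(.9,1.1,1.3,1.5,1.7,1.9,2.1,2.3):
    P=[w([-21.5+94*np.cos(e),y,96+94*np.sin(e)]) for y in(-14,14)];print(e,proj(c,P).round(1).tolist())
print(proj(c,[w([-13+8-8,0,158])]))
to(0,0,150)"
```

```text
0.9 [[414.6, 163.2], [401.3, 155.4]]
1.1 [[410.0, 163.8], [396.5, 155.8]]
1.3 [[404.2, 166.3], [390.7, 158.1]]
1.5 [[397.7, 170.8], [384.0, 162.4]]
1.7 [[390.5, 177.2], [376.8, 168.6]]
1.9 [[383.1, 185.1], [369.5, 176.3]]
2.1 [[375.9, 194.2], [362.3, 185.2]]
2.3 [[369.2, 204.0], [355.8, 194.8]]
[[389.25942838 179.27811871]]
mould [  9.6  -0.5 150.8] rows [-9.6 -0.5  0.8] turn -0.0 F [ 0.3 -0.4 -0.2] t 8.95 w 0.7 q [-0.1   0.2  -0.4   0.   -0.98 -0.22]
```

The bail is leaning back slightly at elevation about 1.65 (observed bar corners (378.5,167.5) and (392.5,175)) and isn't moving. I'll go over it to its back side and push it toward the keeper.

```bash
python3 nudge.py '4 0 -35 0;4 0 -75 0;-20 0 -75 0;-50 0 -75 0;-75 0 -75 0;-75 0 -75 0;-75 0 -75 0' 0 20;python3 -c "
from h import *
to(-65,-.5,172)"; python3 nudge.py '0 0 25 0;0 0 50 0;0 0 53 0;0 0 53 0';python3 -c "
from h import *
to(-65,-.5,172)
c=bot.camera('scene');g=cv2.cvtColor(c['pixels'],cv2.COLOR_RGB2GRAY)
crop(c,325,140,130,130,4,'pics/p7.png')"
```

```text
time: 9.65
position: [502.6, -171.3, 226.0]
orientation: [[-0.316, -0.949, -0.0], [-0.949, 0.316, -0.0], [0.0, 0.0, -1.0]]
ft_force: [-1.1, 0.1, 0.8]
width: 0.5
grasp_force: 0.0
mould [-66.   -0.3 226. ] rows [ 1.   0.2 54. ] turn 0.001 F [ 0.3 -1.1  0.8] t 9.65 w 0.5 q [ 0.04  0.12 -0.3   0.   -1.14 -0.36]
time: 10.05
position: [502.0, -172.5, 172.8]
orientation: [[-0.318, -0.948, -0.002], [-0.948, 0.318, -0.0], [0.001, 0.001, -1.0]]
ft_force: [0.0, 0.2, 0.6]
width: 0.7
grasp_force: 0.0
mould [-64.7  -0.5 172.8] rows [-0.3 -0.   0.8] turn -0.001 F [-0.2 -0.   0.6] t 10.05 w 0.7 q [ 0.04  0.17 -0.38  0.   -1.03 -0.36]
```

View pics/p7.png

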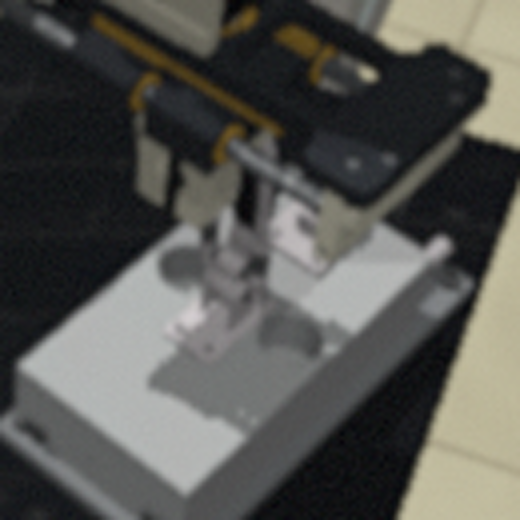

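The fingers are now behind the bail, which is hidden by the gripper. That was my tenth picture, so from here I work by numbers. Pushing gently toward +x.

```bash
python3 nudge.py '15 0 0 0;23 0 0 0;31 0 0 0;39 0 0 0;47 0 0 0;55 0 0 0;60 0 0 0;60 0 0 0';python3 -c "
from h import *
to(-5,-.5,172)"; python3 nudge.py '0 0 -20 0;-30 0 -40 0;-70 0 -40 0;-100 0 -40 0;-120 0 -40 0;-120 0 -40 0;-120 0 -40 0';python3 -c "
from h import *
to(-125,-.5,172)
c=bot.camera('scene');t=bot.camera('top')
np.savez('l.npz',s=c['pixels'],t=t['pixels'])
for n,k in(('s',c),('t',t)):
  for e in(1.2,.5,.2,0,-.1,-.2,-.3,3.5):
    P=[w([-21.5+94*np.cos(e),y,96+94*np.sin(e)]) for y in(-14,0,14)];uv=proj(k,P);g=k['pixels'].mean(2);print(n,e,uv.round(1).tolist(),[round(cv2.getRectSubPix(g.astype('f4'),(1,1),tuple(map(float,q)))[0,0]) for q in uv])
"
```

```text
time: 10.9
position: [483.2, -229.3, 173.0]
orientation: [[-0.318, -0.948, -0.0], [-0.948, 0.318, -0.0], [0.0, 0.0, -1.0]]
ft_force: [-0.4, 0.1, 0.0]
width: 0.6
grasp_force: 0.0
mould [ -4.8  -0.4 173. ] rows [-0.2  0.1  1. ] turn -0.001 F [ 0.  -0.4  0. ] t 10.9 w 0.6 q [-0.08  0.17 -0.37  0.   -1.03 -0.25]
time: 11.6
position: [521.5, -114.5, 212.9]
orientation: [[-0.316, -0.949, -0.0], [-0.949, 0.316, -0.0], [0.0, 0.0, -1.0]]
ft_force: [0.1, 0.6, 0.5]
width: 0.4
grasp_force: 0.0
mould [-125.9   -0.4  212.9] rows [ 0.9  0.1 40.9] turn 0.001 F [-0.6 -0.1  0.5] t 11.6 w 0.4 q [ 0.15  0.14 -0.32  0.   -1.12 -0.47]
s 1.2 [[407.2, 164.8], [400.4, 160.7], [393.7, 156.7]] [26, 28, 19]
s 0.5 [[420.0, 167.7], [413.6, 163.9], [407.2, 160.1]] [24, 29, 27]
s 0.2 [[420.7, 175.1], [414.4, 171.3], [408.3, 167.6]] [48, 29, 29]
s 0 [[419.6, 181.5], [413.5, 177.7], [407.4, 174.0]] [26, 49, 29]
s -0.1 [[418.6, 185.0], [412.6, 181.2], [406.6, 177.5]] [34, 93, 29]
s -0.2 [[417.4, 188.7], [411.4, 184.9], [405.4, 181.2]] [139, 106, 25]
s -0.3 [[415.9, 192.5], [409.9, 188.7], [404.1, 185.1]] [85, 101, 28]
s 3.5 [[355.2, 250.3], [349.1, 245.7], [343.1, 241.1]] [159, 159, 157]
t 1.2 [[331.6, 282.5], [333.3, 274.2], [334.9, 266.0]] [185, 189, 190]
t 0.5 [[357.8, 289.2], [359.3, 281.2], [360.7, 273.4]] [182, 199, 179]
t 0.2 [[361.7, 290.6], [363.2, 282.9], [364.5, 275.3]] [102, 127, 123]
t 0 [[361.8, 291.0], [363.1, 283.5], [364.5, 276.0]] [94, 131, 123]
t -0.1 [[361.0, 291.0], [362.4, 283.6], [363.7, 276.2]] [100, 170, 136]
t -0.2 [[359.8, 290.9], [361.2, 283.6], [362.5, 276.3]] [145, 197, 186]
t -0.3 [[358.2, 290.7], [359.6, 283.5], [360.9, 276.3]] [176, 178, 193]
t 3.5 [[268.5, 271.7], [270.2, 264.6], [271.8, 257.6]] [93, 78, 92]
```

```bash
python3 -c "
from h import *
L=np.load('l.npz');c=bot.camera('scene');t=bot.camera('top')
for n,k in(('s',c),('t',t)):
  g=L[n].mean(2).astype('f4')
  for e in (-.1,-.2,-.3):
   for r in(40,60,75,94):
    uv=proj(k,[w([-21.5+r*np.cos(e),y,96+r*np.sin(e)]) for y in range(-26,27,4)]).astype('f4')
    print(n,e,r,cv2.remap(g,uv[:,0],uv[:,1],1).ravel().round().astype(int).tolist())
"
```

```text
s -0.1 40 [171, 170, 141, 154, 106, 104, 96, 47, 27, 46, 50, 54, 54, 53]
s -0.1 60 [97, 98, 142, 142, 100, 97, 100, 64, 26, 47, 58, 53, 51, 48]
s -0.1 75 [42, 70, 149, 155, 133, 102, 94, 65, 26, 31, 36, 41, 29, 28]
s -0.1 94 [39, 33, 28, 34, 47, 75, 96, 78, 31, 23, 29, 30, 27, 29]
s -0.2 40 [175, 172, 158, 154, 137, 107, 103, 73, 28, 31, 41, 46, 49, 50]
s -0.2 60 [122, 123, 112, 155, 163, 132, 105, 93, 42, 33, 51, 52, 52, 65]
s -0.2 75 [138, 137, 113, 150, 124, 91, 95, 100, 62, 27, 52, 96, 86, 52]
s -0.2 94 [27, 26, 44, 138, 166, 153, 125, 97, 78, 27, 25, 28, 31, 28]
s -0.3 40 [158, 147, 166, 144, 161, 119, 103, 91, 44, 26, 27, 30, 30, 32]
s -0.3 60 [125, 169, 119, 118, 159, 129, 104, 103, 77, 27, 41, 51, 54, 55]
s -0.3 75 [94, 101, 97, 109, 155, 131, 101, 101, 96, 52, 28, 49, 53, 52]
s -0.3 94 [78, 63, 71, 85, 145, 155, 121, 100, 96, 79, 28, 29, 41, 58]
t -0.1 40 [131, 189, 175, 192, 174, 150, 109, 170, 189, 180, 192, 173, 190, 189]
t -0.1 60 [111, 166, 170, 193, 201, 189, 157, 111, 172, 180, 191, 185, 188, 187]
t -0.1 75 [110, 129, 106, 200, 114, 175, 210, 209, 210, 162, 201, 183, 187, 186]
t -0.1 94 [130, 100, 97, 100, 151, 155, 164, 161, 160, 146, 136, 142, 138, 141]
t -0.2 40 [141, 189, 176, 189, 173, 158, 110, 169, 189, 180, 185, 168, 190, 189]
t -0.2 60 [113, 175, 153, 189, 189, 192, 182, 115, 171, 185, 183, 183, 188, 187]
t -0.2 75 [112, 164, 111, 194, 129, 163, 203, 208, 204, 194, 189, 174, 188, 187]
t -0.2 94 [176, 115, 114, 145, 212, 201, 204, 197, 199, 197, 186, 189, 185, 188]
t -0.3 40 [156, 188, 178, 185, 177, 165, 109, 167, 189, 180, 178, 167, 191, 189]
t -0.3 60 [122, 186, 123, 190, 182, 207, 190, 123, 176, 198, 175, 172, 188, 188]
t -0.3 75 [104, 183, 140, 186, 148, 135, 144, 171, 171, 193, 179, 169, 187, 186]
t -0.3 94 [153, 113, 147, 175, 175, 157, 174, 179, 158, 150, 192, 169, 188, 187]
```

```bash
python3 -c "
from h import *
L=np.load('l.npz');c=bot.camera('scene');t=bot.camera('top')
G={n:L[n].mean(2).astype('f4') for n in 'st'}
def S(n,k,P):
  uv=proj(k,[w(p) for p in P]).astype('f4');return int(cv2.remap(G[n],uv[:,0],uv[:,1],1).mean())
for e in np.arange(-.5,.1,.05):
  P=lambda r,ys:[[-21.5+r*np.cos(e),y,96+r*np.sin(e)] for y in ys]
  print(e.round(2),'top bar',S('t',t,P(94,range(-14,15,4))),'scene bar',S('s',c,P(94,(-14,-12,-10,-8,-6))),'leg',[S('s',c,P(r,[-14])) for r in(30,40,50,60,70,80,90)])
for x in range(56,82,2):print(x,'top bar z78',S('t',t,[[x,y,78] for y in(-14,-12,-10,10,12,14)]))
"
```

```text
-0.5 top bar 175 scene bar 139 leg [99, 126, 171, 152, 176, 167, 154]
-0.45 top bar 168 scene bar 108 leg [84, 130, 168, 174, 148, 161, 128]
-0.4 top bar 181 scene bar 110 leg [77, 141, 164, 168, 117, 126, 94]
-0.35 top bar 181 scene bar 130 leg [82, 144, 154, 132, 110, 102, 109]
-0.3 top bar 170 scene bar 131 leg [97, 144, 143, 117, 115, 105, 104]
-0.25 top bar 180 scene bar 137 leg [118, 148, 144, 133, 131, 130, 116]
-0.2 top bar 192 scene bar 156 leg [134, 154, 153, 155, 153, 152, 151]
-0.15 top bar 177 scene bar 136 leg [148, 155, 160, 159, 151, 154, 165]
-0.1 top bar 146 scene bar 52 leg [154, 153, 169, 141, 135, 134, 111]
-0.05 top bar 122 scene bar 51 leg [157, 146, 166, 117, 145, 159, 32]
-0.0 top bar 111 scene bar 64 leg [150, 131, 148, 97, 156, 165, 25]
0.05 top bar 108 scene bar 68 leg [142, 121, 121, 89, 136, 93, 39]
56 top bar z78 167
58 top bar z78 172
60 top bar z78 173
62 top bar z78 173
64 top bar z78 170
66 top bar z78 167
68 top bar z78 182
70 top bar z78 194
72 top bar z78 156
74 top bar z78 102
76 top bar z78 123
78 top bar z78 141
80 top bar z78 140
```

Both views put the bar at elevation −0.19, mould x = 70, z = 78. It has dropped over the keeper and sits at seat height behind the hook, with the lever still up. Now I'll take the tool round to the lever's +x side.

```bash
python3 nudge.py '50 0 0 0;100 0 0 0;140 0 0 0;156 0 0 0;156 0 0 0;156 0 30 0;156 0 60 0;156 0 74 0'; python3 nudge.py '0 0 0 0;0 0 0 0';python3 -c "
from h import *
to(-10,-.5,140)"
```

```text
time: 12.7
position: [470.8, -262.1, 136.6]
orientation: [[-0.318, -0.948, -0.003], [-0.948, 0.318, 0.001], [-0.0, 0.003, -1.0]]
ft_force: [-1.1, -0.6, 0.7]
width: 0.6
grasp_force: 0.0
time: 12.9
position: [472.5, -262.7, 139.5]
orientation: [[-0.317, -0.948, 0.0], [-0.948, 0.317, -0.0], [0.0, -0.0, -1.0]]
ft_force: [-0.0, -1.0, -0.0]
width: 0.4
grasp_force: 0.0
mould [3.030e+01 1.000e-01 1.395e+02] rows [-40.3   0.6  -0.5] turn 0.0 F [ 0.9  0.3 -0. ] t 12.9 w 0.4 q [-0.14  0.21 -0.41  0.   -0.95 -0.18]
```

```bash
python3 nudge.py '-15 0 0 0;-24 0 0 0;-32 0 0 0;-40 0 0 0;-49 0 0.5 0;-58 0 1.5 0;-66 0 5 0;-74 0 9.5 0';python3 -c "
from h import *
to(-44,0,130)
c=bot.camera('scene');t=bot.camera('top');L={'s':c['pixels'],'t':t['pixels']}
G={n:L[n].mean(2).astype('f4') for n in 'st'}
def S(n,k,P):
  uv=proj(k,[w(p) for p in P]).astype('f4');return int(cv2.remap(G[n],uv[:,0],uv[:,1],1).mean())
for x in range(52,82,2):print(x,'z78 top',S('t',t,[[x,y,78] for y in(-14,-12,-10,10,12,14)]),'scene',S('s',c,[[x,y,78] for y in(-14,-12,-10,-8)]))
"
```

```text
time: 13.7
position: [495.8, -192.0, 129.3]
orientation: [[-0.317, -0.948, 0.0], [-0.948, 0.317, 0.0], [-0.0, -0.0, -1.0]]
ft_force: [0.0, -0.7, 0.1]
width: 0.4
grasp_force: 0.4
mould [-44.2  -0.2 129.3] rows [ 0.2 -0.2 -0.7] turn -0.0 F [0.7 0.3 0.1] t 13.7 w 0.4 q [-0.    0.21 -0.44 -0.   -0.92 -0.32]
52 z78 top 168 scene 51
54 z78 top 164 scene 52
56 z78 top 166 scene 52
58 z78 top 180 scene 51
60 z78 top 175 scene 51
62 z78 top 162 scene 51
64 z78 top 162 scene 51
66 z78 top 174 scene 50
68 z78 top 162 scene 45
70 z78 top 168 scene 40
72 z78 top 158 scene 36
74 z78 top 106 scene 33
76 z78 top 122 scene 32
78 z78 top 141 scene 31
80 z78 top 140 scene 30
```

The bar has drawn back from x≈70 to ≈59, right at the seat, as the geometry predicts. Pressing on past centre.

```bash
python3 nudge.py '-7 0 5 0;-14 0 11.5 0;-17 0 16.5 0;-20 0 21.5 0;-23 0 27 0;-26 0 32.5 0;-29 0 38 0;-31 0 42 0';python3 -c "
from h import *
to(-75,0,84)";python3 nudge.py '0 0 2 0;0 0 3 0;0 0 3 0';python3 -c "
from h import *
to(-75,0,84)"
```

```text
time: 14.6
position: [505.2, -163.0, 86.8]
orientation: [[-0.317, -0.948, -0.0], [-0.948, 0.317, 0.0], [0.0, 0.0, -1.0]]
ft_force: [0.3, 0.6, -0.3]
width: 0.4
grasp_force: 0.0
mould [-74.7  -0.5  86.8] rows [-0.3 -0.5  2.8] turn -0.0 F [-0.6  0.1 -0.3] t 14.6 w 0.4 q [ 0.06  0.26 -0.49 -0.   -0.82 -0.38]
time: 14.9
position: [505.3, -163.0, 85.2]
orientation: [[-0.317, -0.948, 0.0], [-0.948, 0.317, 0.0], [-0.0, -0.0, -1.0]]
ft_force: [-3.1, 4.1, 8.4]
width: 0.4
grasp_force: 4.0
mould [-74.7  -0.4  85.2] rows [-0.3 -0.4  1.2] turn -0.0 F [-2.9 -4.3  8.4] t 14.9 w 0.4 q [ 0.06  0.26 -0.49 -0.   -0.82 -0.38]
```

The lever snapped ahead of the fingers, and they meet it at z≈85, its flat height. I'll retreat clear and verify.

```bash
python3 nudge.py '0 0 1 0;0 0 -40 0;0 0 -90 0;30 0 -130 0;80 0 -130 0;130 0 -130 0;180 0 -130 0;220 0 -130 0';python3 nudge.py '45 0 0 0;90 0 0 0;120 0 0 0;120 0 0 0;120 0 0 0';python3 -c "
from h import *
to(-75,0,84)
c=bot.camera('scene');t=bot.camera('top');L={'s':c['pixels'],'t':t['pixels']}
G={n:L[n].mean(2).astype('f4') for n in 'st'}
def S(n,k,P):
  uv=proj(k,[w(p) for p in P]).astype('f4');return int(cv2.remap(G[n],uv[:,0],uv[:,1],1).mean())
for x in range(52,74,2):print(x,'z78 top',S('t',t,[[x,y,78] for y in(-14,-12,-10,10,12,14)]),'scene',S('s',c,[[x,y,78] for y in(-14,-12,-10,-8)]))
print('grip flat',[(x,S('t',t,[[x,y,85] for y in(-5,0,5)]),S('s',c,[[x,y,85] for y in(-5,0,5)])) for x in range(-115,-45,6)])
for n,k,b in(('s',c,(325,445,165,285)),('t',t,(262,390,235,325))):
  u0,u1,v0,v1=b
  Q=proj(k,[w([x,y,58]) for x,y in((-105,-46),(85,-46),(85,46),(-105,46))])
  mk=np.zeros(G[n].shape,'u1');cv2.fillPoly(mk,[Q.astype(int)],1);mk&=(L[n].max(2)<45).astype('u1')
  nn,_,st,ce=cv2.connectedComponentsWithStats(mk)
  for i in range(1,nn):
    if st[i,4]>25:print(n,'dark',st[i],(m(plane(k,[ce[i]],80)[0])).round(1))
"
```

```text
time: 15.7
position: [434.4, -374.1, 214.8]
orientation: [[-0.318, -0.948, 0.001], [-0.948, 0.318, -0.0], [0.0, -0.001, -1.0]]
ft_force: [0.3, -0.3, 0.2]
width: 0.3
grasp_force: 0.0
time: 16.2
position: [396.8, -486.2, 214.0]
orientation: [[-0.319, -0.948, -0.0], [-0.948, 0.319, 0.001], [-0.0, 0.001, -1.0]]
ft_force: [-0.9, 0.6, -0.8]
width: 0.2
grasp_force: 0.0
mould [266.2  -0.8 214. ] rows [-3.412e+02 -2.000e-01  1.301e+02] turn -0.002 F [-0.3 -1.  -0.8] t 16.2 w 0.2 q [-0.58  0.29 -0.12 -0.   -1.17  0.25]
52 z78 top 60 scene 144
54 z78 top 61 scene 146
56 z78 top 62 scene 152
58 z78 top 64 scene 157
60 z78 top 65 scene 157
62 z78 top 66 scene 145
64 z78 top 66 scene 118
66 z78 top 68 scene 86
68 z78 top 71 scene 59
70 z78 top 72 scene 38
72 z78 top 74 scene 27
grip flat [(-115, 42, 180), (-109, 34, 180), (-103, 216, 145), (-97, 50, 35), (-91, 57, 37), (-85, 53, 34), (-79, 55, 35), (-73, 55, 34), (-67, 57, 34), (-61, 49, 85), (-55, 225, 196), (-49, 211, 194)]
s dark [394 175  10   7  30] [65.1 27.5 80. ]
s dark [416 188  17  13  55] [ 64.8 -31.6  80. ]
s dark [353 222  18  16 134] [-78.1  -0.   80. ]
```

```bash
python3 nudge.py '45 40 0 0;90 80 0 0;120 120 0 0;130 150 0 0;140 170 0 0;140 170 0 0';python3 -c "
from h import *
to(-75,0,84)
c=bot.camera('scene');t=bot.camera('top');L={'s':c['pixels'],'t':t['pixels']}
G={n:L[n].mean(2).astype('f4') for n in 'st'}
def S(n,k,P):
  uv=proj(k,[w(p) for p in P]).astype('f4');return int(cv2.remap(G[n],uv[:,0],uv[:,1],1).mean())
for z in (70,74,78,82,86,90,94):print(z,[(x,S('t',t,[[x,y,z] for y in(-14,-11,-9,9,11,14)]),S('s',c,[[x,y,z] for y in(-14,-12,-10)]),) for x in (55,57,59,61,63)],'leg r60',S('t',t,[[20,y,z] for y in(-14,14)]),S('s',c,[[x,-14,76.7+(z-76.7)*(x+36.6)/96] for x in (0,15,30,45)]))
"
```

```text
time: 16.9
position: [189.8, -564.0, 215.2]
orientation: [[-0.319, -0.948, 0.0], [-0.948, 0.319, -0.0], [0.0, -0.0, -1.0]]
ft_force: [0.3, -0.1, -0.3]
width: 0.7
grasp_force: 0.0
mould [ 405.7 -172.5  215.2] rows [-481.  -171.6  131.1] turn -0.002 F [-0.   0.3 -0.3] t 16.9 w 0.7 q [-0.92  0.24 -0.19  0.   -1.15  0.59]
70 [(55, 171, 163), (57, 187, 163), (59, 191, 165), (61, 171, 168), (63, 165, 166)] leg r60 211 160
74 [(55, 171, 170), (57, 188, 173), (59, 189, 175), (61, 168, 174), (63, 166, 161)] leg r60 215 174
78 [(55, 171, 164), (57, 188, 170), (59, 185, 172), (61, 167, 156), (63, 168, 126)] leg r60 219 185
82 [(55, 174, 155), (57, 188, 158), (59, 181, 150), (61, 167, 126), (63, 169, 92)] leg r60 223 189
86 [(55, 176, 147), (57, 188, 149), (59, 178, 129), (61, 166, 96), (63, 170, 60)] leg r60 226 181
90 [(55, 180, 150), (57, 187, 130), (59, 175, 91), (61, 166, 52), (63, 171, 28)] leg r60 229 170
94 [(55, 183, 123), (57, 188, 79), (59, 174, 41), (61, 165, 24), (63, 172, 23)] leg r60 232 166
```

Both views place the bar at z≈76–80, x≈58–59, so it's seated behind the hook and not on top of it. The grip lies flat and the tool is clear. Handing in.

```bash
python3 -c "
from cell import bot
print(bot.close_job())"
```

```text
the job is handed in; nothing more can be done
None
```

The job is handed in at about 17 s of the 72 s: the moving half is home, the bail was hooked behind the keeper with the lever still up (after slipping from the grip once mid-swing, so I pushed it over), the lever is snapped flat past centre, and the arm stayed clear of the bottles and gauge.

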